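# Right the fallen bottle and hold the serving-lane gate open

## Task

One of the stoneware bottles in the serving lane has fallen over: stand it upright again on the deck of the lane, in line between its neighbours, and let go of it. Then press the lane's gate lever down past its first two clicks to the third, without ramming it, and finish while still holding it there, so that the gate stays fully down for the colleague taking the bottles (it springs back if released). Keep the other bottles standing in the lane and leave the other things on the counter where they are.

Things in the scene. Friction and masses are not known exactly. Their poses are not given: they have to be found in the camera images.
- station: Serving-lane unit, fixed, place and yaw vary: straight wooden deck 90 mm wide along its y, top 45 mm above the counter, from y = -165 to +310 mm. Steel lips on both long sides: inner faces at x = +-36 mm, 8 mm above the deck. Steel gate across the -y end, 30 mm above the deck, serving ledge beyond. Grey lever housing 50 x 100 mm, 125 high, centred x = +90, y = -135. Origin: on the counter, x = 0 mid-lane.
- fallen: The fallen bottle, lying along the lane between bottle_gate and bottle_mid, ball end to the gate. White stoneware, about 300 g: round body 64 mm diameter, 105 high, neck 24 mm, fixed cork ball on top; 177 mm over all. Origin: centre of its base; its z runs from base to ball (along station -y while it lies). Lying, its axis is 77 mm above the counter.
- fallen_ball (a point): Centre of the fallen bottle's cork ball, 38 mm diameter, 158 mm from the base along its axis. Gripped lightly across the lane and raised, the round ball lets the bottle swing by its own weight to hang upright below it. Beside it only the low lips; the nearest standing bottle is over 80 mm off, centre to centre.
- gate_lever (a joint): Gate lever angle, rad: 0 at rest (paddle up), growing as the paddle is pressed down. Clicks at about 0.18, 0.35 and (third) 0.52, hard stop 0.58. The return spring takes about 4 N at the paddle at first, about 8 N at the third click, and about 3 N more over each click; let go, it springs back to 0. It draws the gate down, level with the deck at the third click.
- paddle (a point): Centre of the top face of the lever's black paddle (46 mm along station x, 44 along the arm, 8 thick), 120 mm from the lever's axis; moves with it. The arm runs from the axis towards station -y, at rest 0.35 rad upward (paddle 126 mm above the counter), at the third click 0.17 rad downward (65 mm). Press it from above.
- lever_axis (a point): Point on the lever's turning axis, which is parallel to station x: at x = +90, y = -165, z = 85 mm in the station's frame, inside the grey housing. Fixed to the station.
- bottle_gate: Standing bottle of the same kind, between the gate and the fallen bottle. Origin: centre of its base, z up.
- bottle_mid: Standing bottle of the same kind, just behind the base of the fallen bottle. Origin: centre of its base, z up.
- bottle_end: Standing bottle of the same kind, last in the lane, farthest from the gate. Origin: centre of its base, z up.
- mug: Bystander: white mug, 80 mm diameter, 90 mm high. Origin: centre of its base.
- bowl: Bystander: blue bowl, 120 mm diameter, 55 mm high. Origin: centre of its base.
- mill: Bystander: wooden pepper mill, 52 mm diameter, 152 mm high, beyond the serving ledge. Origin: centre of its base.
- jar: Bystander: glass jar with a steel cap, 76 mm diameter, 110 mm high. Origin: centre of its base.
- tin: Bystander: steel tin, 66 mm diameter, 85 mm high, on the robot's side of the lane. Origin: centre of its base.
Things that resemble listed ones, but are neither listed nor needed, are in the scene too. What is shaped like the bottle_mid but red is not meant.

How it is judged:
By the outcome, as a careful person would: the job done as asked, in the order asked, and still so for the second after the job is handed in, while the arm keeps its last pose, push and grip.
It also fails if it takes over 53 s, if anything falls off the work surface, if the arm or the gripper's body presses on something with over 40 N, if the wrist force passes 120 N, or if a joint passes its speed limit or range.

## Robot

A 7-joint arm with a two-finger parallel gripper is mounted at the origin on the work surface. World frame = base frame: x ahead of the robot, y to its left, z up, the work surface at z = 0. Lengths are in mm, angles in rad, forces in N, time in s.
With the tool pointing down it reaches from about 425 to 875 mm from the base axis. Payload 4.7 kg.
Tool frame: the origin (TCP) lies on the centre line of the jaws, within the pads' length; the fingertips stand 25 mm ahead of it and the grasp point (between the pads) lies 6 mm ahead of it; z points along the fingers, y is the direction in which the jaws open and shut (so a half turn about z gives the same grasp; the last joint's range is limited). The gripper opens to 85 mm and grips with 20 to 120 N. Pads are 22 mm wide; open, the fingers measure 114 mm over their backs; the gripper's body (76 mm by 85 mm) begins 54 mm behind the grasp point. The pads swing forward as they close: fully open they stand 13 mm farther back than shut.
Start: joints at [1.23, 0.321, -0.07, 1.45, 0.023, 1.371, -0.057], TCP at [225.793, -609.54, 256.349] pointing down, gripper open.
Joint ranges: [-2.86, 2.86], [-0.3, 2.09], [-1.38, 1.24], [0.06, 2.45], [-1.56, 4.7], [0.09, 2.05], [-2.69, 2.69]. Speed limits (rad/s): [2.57, 2.57, 3.14, 3.14, 3.14, 3.14, 3.14].

## Interface

Orientations are given as a unit quaternion [x, y, z, w].
In Python, from plant import bot gives the robot as it stands.
- The arm moves only by the tool arm_command, never from a script. Its argument "rows" is a list of rows, each a list of 5 numbers: the shift along the tool's x, y, z each as a share of 0.8 m, from -1 to 1, then the turn about the tool's z as a share of 90 degrees, from -1 to 1, then the gripper's target within -1 to 1 (fully open at 1, half-way at 0, shut at -1). In form: [[dx, dy, dz, spin, jaw], ...]. A call has 1 to 5 rows; each row shifts and turns the commanded pose from where the row before left it, along the tool's axes as they then stand; what a row does not reach is not made up. A row lasts 1/10 s, in which the tool goes at most 50 mm and 8.59 degrees, less where a joint would pass 70% of its speed; a pose out of reach is approached as far as the arm can. A call with a number of a shift or a turn outside -1 to 1 is refused whole. A call with a gripper value outside its range is refused whole. The fingers move at their own pace and stop on an object; "squeeze" is the grip in N (left out, the last holds). Time passes only in rows, so rows that do not move let the fingers close. It gives the time, the measured TCP pose, the force and the opening at its end, in the units of the state.
- bot.observe(): the state, without advancing time (a new reading comes with each control period).
- bot.grab_frame(name): name is "scene" or "top" or "wrist"; returns a dict with "frame" (400x640x3 uint8, red, green, blue), "intrinsics" (3x3 intrinsics, pixels), "dist_coeffs" ([k1, k2, p1, p2, k3] as OpenCV has them; the pictures are not rectified), "cam_to_world" (4x4, takes a point from camera to world coordinates); the wrist camera has in their place "hand_eye" (4x4, takes a point from camera to tool coordinates, whose origin is the TCP and whose axes are the flange's). Camera axes: x right, y down, z forward; pixel columns grow to the right and rows downward; lengths in mm; the calibration is good to about 2 mm. A picture is of the moment at which its call begins: read the wrist's pose just before it. There is no depth.
- bot.hand_in(): hands the job in, once; it reports no verdict.
The state is a dict: "time": time; "joints": joint angles; "qvel": joint speeds; "joint_efforts": joint torques, N m; "eef_pos": TCP position; "tcp_rot": TCP orientation; "force": force on the tool from outside, world axes, zero at the start; "wrist_torque": the same for the moment, N m; "opening": finger opening in mm.
Only numpy, scipy, OpenCV 4.12 (cv2) and the standard library are available. Lean on these libraries where they do the work, as an engineer would, in place of code of your own. Each camera call takes 0.05 s, during which the arm holds its last target.

## Working session

There is one attempt and no reset: what is moved stays moved. The work goes in short steps, Python scripts to look and compute and a tool call to move; the robot and the scene stay as the last step left them, time stands still between calls to the robot, and variables do not carry over. Pictures are saved under pics/ and viewed, and the job is handed in when it is done.

Besides the shell and the picture viewer there is one more tool, called after "Emit:" by a JSON object that holds its "op" and its "data", one argument or row to a line. arm_command: Moves the arm, as the interface text tells. Its arguments: {"type":"object","properties":{"rows":{"type":"array","items":{"type":"array","items":{"type":"number"}}},"squeeze":{"type":"number"}},"required":["rows"]}

```bash
ls; mkdir -p pics; python3 - <<'E'
from plant import bot
import cv2,json,numpy as np
s=bot.observe()
for k,v in s.items(): print(k,np.round(v,3))
cal={}
for n in ["scene","top"]:
    d=bot.grab_frame(n)
    cv2.imwrite(f"pics/{n}0.png",d["frame"][:,:,::-1])
    cal[n]={k:np.array(d[k]).tolist() for k in d if k!="frame"}
    print(n,np.round(d["intrinsics"],1),d["dist_coeffs"],np.round(d["cam_to_world"],3))
json.dump(cal,open("cal.json","w"))
E
```

```text
pics
time 0.0
joints [ 1.23   0.322 -0.07   1.452  0.023  1.371 -0.057]
qvel [-0.     0.     0.     0.002 -0.001  0.001  0.   ]
joint_efforts [ 0.0000e+00 -4.9358e+01 -3.8300e-01 -3.1434e+01  1.3000e-02  1.1000e-02
 -0.0000e+00]
eef_pos [ 225.607 -609.06   255.214]
tcp_rot [ 0.984  0.176 -0.    -0.001]
force [-0.129 -0.482  0.996]
wrist_torque [-0.029  0.019  0.008]
opening 85.439
scene [[442.7   0.  321.4]
 [  0.  442.7 194. ]
 [  0.    0.    1. ]] [-0.02456122  0.          0.          0.          0.        ] [[-9.010000e-01  3.360000e-01 -2.750000e-01  9.169400e+02]
 [ 4.340000e-01  7.130000e-01 -5.500000e-01  8.231630e+02]
 [ 1.200000e-02 -6.150000e-01 -7.890000e-01  1.187508e+03]
 [ 0.000000e+00  0.000000e+00  0.000000e+00  1.000000e+00]]
top [[369.6   0.  316.2]
 [  0.  369.6 200.5]
 [  0.    0.    1. ]] [-0.05870631  0.          0.          0.          0.        ] [[-1.200000e-02 -9.980000e-01  6.400000e-02  4.498290e+02]
 [-1.000000e+00  1.300000e-02  1.500000e-02  7.179400e+01]
 [-1.600000e-02 -6.400000e-02 -9.980000e-01  1.198961e+03]
 [ 0.000000e+00  0.000000e+00  0.000000e+00  1.000000e+00]]
```

View pics/scene0.png

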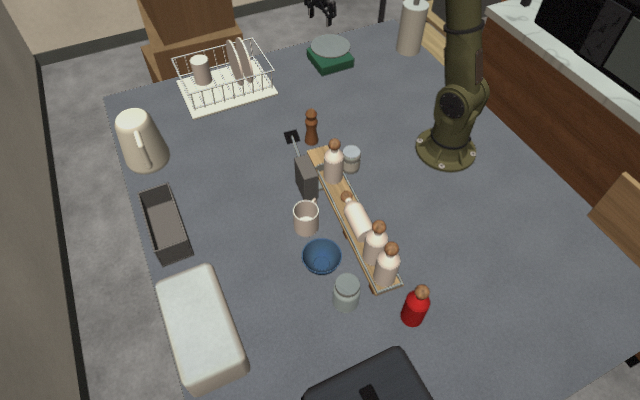

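View pics/top0.png

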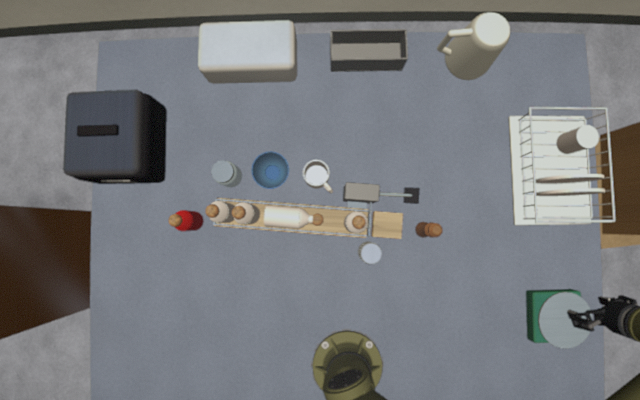

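The top view shows the lane with the fallen bottle at about (290,217), its ball at (318,219), and the paddle at (412,195). I'll enlarge it next.

```bash
python3 - <<'E'
import cv2
t=cv2.imread("pics/top0.png");c=t[150:275,160:450]
cv2.imwrite("pics/topc.png",cv2.resize(c[:, :145],None,fx=5,fy=4.6 if 0 else 4.6,interpolation=cv2.INTER_CUBIC)) if 0 else None
cv2.imwrite("pics/topcL.png",cv2.resize(t[180:270,195:345],None,fx=5,fy=5,interpolation=cv2.INTER_CUBIC))
cv2.imwrite("pics/topcR.png",cv2.resize(t[170:270,300:450],None,fx=5,fy=5,interpolation=cv2.INTER_CUBIC))
s=cv2.imread("pics/scene0.png")
cv2.imwrite("pics/scc.png",cv2.resize(s[120:310,270:440],None,fx=3.1,fy=3.1,interpolation=cv2.INTER_CUBIC))
E
```

```text
(no output)
```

View pics/topcL.png

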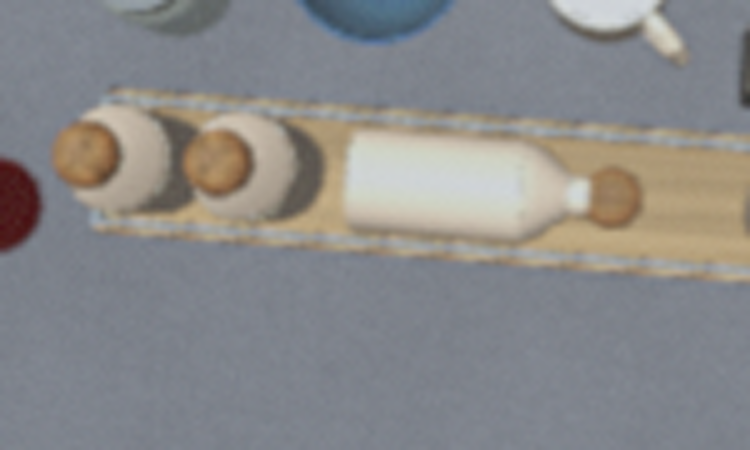

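View pics/topcR.png

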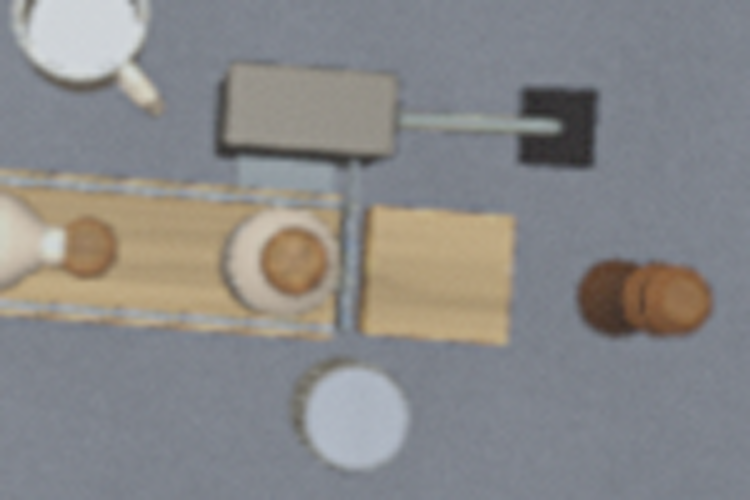

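View pics/scc.png

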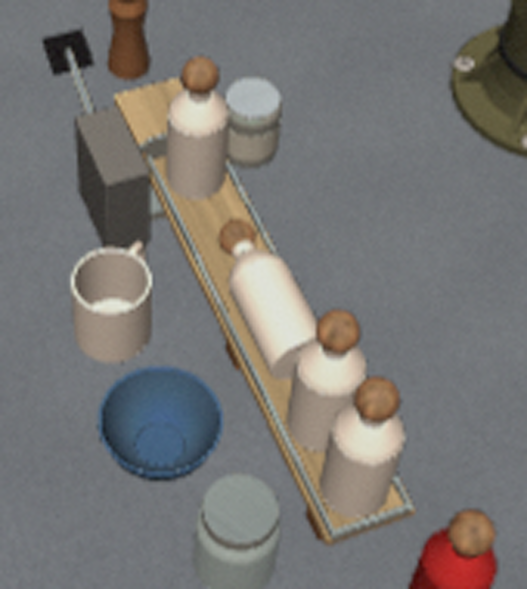

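```bash
cat > h.py <<'E'
import cv2,json,numpy as np
cal=json.load(open("cal.json"))
def ray(cam,uv):
    c=cal[cam];K=np.array(c["intrinsics"]);D=np.array(c["dist_coeffs"]);T=np.array(c["cam_to_world"])
    p=cv2.undistortPoints(np.array([[uv]],float),K,D)[0,0]
    d=T[:3,:3]@np.array([p[0],p[1],1]);return T[:3,3],d/np.linalg.norm(d)
def atz(cam,uv,z):
    o,d=ray(cam,uv);return o+d*(z-o[2])/d[2]
def tri(a,b):
    M=np.zeros((3,3));v=np.zeros(3)
    for cam,uv in (a,b):
        o,d=ray(cam,uv);P=np.eye(3)-np.outer(d,d);M+=P;v+=P@o
    x=np.linalg.solve(M,v)
    return x,[np.linalg.norm((np.eye(3)-np.outer(d,d))@(x-o)) for o,d in (ray(*a),ray(*b))]
def proj(cam,X):
    c=cal[cam];K=np.array(c["intrinsics"]);D=np.array(c["dist_coeffs"]);T=np.linalg.inv(np.array(c["cam_to_world"]))
    return cv2.projectPoints(np.array(X,float).reshape(-1,1,3),cv2.Rodrigues(T[:3,:3])[0],T[:3,3],K,D)[0][:,0]
def L(u,v): return ((u+.5)/5-.5+195,(v+.5)/5-.5+180)
def R(u,v): return ((u+.5)/5-.5+300,(v+.5)/5-.5+170)
def S(u,v): return ((u+.5)/3.1-.5+270,(v+.5)/3.1-.5+120)
E
python3 - <<'E'
from h import *
np.set_printoptions(precision=1,suppress=True)
for n,uv,z in [("fball",L(613,197),77),("fballR",R(90,247),77),("fbase",L(348,180),77),("mid",L(218,161),203),("end",L(86,154),203),("gateb",R(295,260),203),
 ("endTL",L(118,90),45),("endBL",L(95,228),45),("ledgeTR",R(515,214),45),("ledgeBR",R(508,345),45),("paddle",R(558,127),126),("h1",R(230,62),125),("h2",R(397,74),125),("h3",R(392,158),125),("h4",R(222,148),125)]:
    print(n,atz("top",uv,z))
for n,a,b in [("fball",L(613,197),S(238,238)),("mid",L(218,161),S(338,331)),("end",L(86,154),S(377,399)),("gateb",R(295,260),S(200,75)),("paddle",R(558,127),S(68,52))]:
    print(n,*tri(("top",a),("scene",b)))
E
```

```text
fball [466.   86.3  77. ]
fballR [466.  85.  77.]
fbase [478.2 247.5  77. ]
mid [486.1 298.6 203. ]
end [490.8 371.1 203. ]
gateb [455.8 -26.6 203. ]
endTL [537.4 398.4  45. ]
endBL [450.6 412.7  45. ]
ledgeTR [ 483.6 -180.1   45. ]
ledgeBR [ 402.2 -173.8   45. ]
paddle [ 531.6 -188.9  126. ]
h1 [572.2   1.4 125. ]
h2 [563.9 -95.9 125. ]
h3 [514.8 -91.8 125. ]
h4 [521.9   6.9 125. ]
fball [463.2  88.1  74.2] [np.float64(3.35305654392818), np.float64(3.353056543928134)]
mid [484.2 300.  202.7] [np.float64(2.331689230692678), np.float64(2.331689230692516)]
end [488.9 372.7 202.3] [np.float64(2.2710951016907983), np.float64(2.2710951016908285)]
gateb [453.7 -25.3 202.7] [np.float64(2.521978439371097), np.float64(2.521978439371105)]
paddle [ 530.  -188.9  120.5] [np.float64(2.3979689759349267), np.float64(2.3979689759346954)]
```

Emit:
{"op": "arm_command", "data": {
  "rows": [
    [0.043,-0.025,-0.0055,0,0.6],
    [0.043,-0.025,-0.0055,0,0.6],
    [0.043,-0.025,-0.0055,0,0.6],
    [0.043,-0.025,-0.0055,0,0.6],
    [0.043,-0.025,-0.0055,0,0.6]
  ],
  "squeeze": 20
}}

```text
time: 0.6
eef_pos: [353.0, -454.4, 278.0]
tcp_rot: [0.984, 0.176, -0.0, -0.0]
force: [0.2, -1.1, 0.2]
opening: 68.6
```

```bash
python3 - <<'E'
from h import *
np.set_printoptions(precision=1,suppress=True)
yaw=-.087;O=np.array([465.3,97.5]);X=np.array([np.cos(yaw),np.sin(yaw)]);Y=np.array([-X[1],X[0]])
for n,uv,z in [("mugrim",(317,174),90),("mughandle",R(155,105),60),("tin",R(358,415),85),("mill",R(683,298),145),("bowl",(270,170),55),("fball",L(613,197),77)]:
    p=atz("top",uv,z);print(n,p,"station",X@(p[:2]-O),Y@(p[:2]-O))
E
```

```text
mugrim [601.6  85.1  90. ] station 136.86929141096354 -0.5459980487716807
mughandle [553.4  44.   60. ] station 92.45394900256818 -45.6528104799368
tin [363.3 -74.3  85. ] station -86.6621801579889 -180.02832819258765
mill [ 431.6 -253.2  145. ] station -3.1298513768298184 -352.2946891966217
bowl [621.1 232.4  55. ] station 143.5216401441647 147.91439221657535
fball [466.   86.3  77. ] station 1.6537197104161898 -11.144858712807832
```

Emit:
{"op": "arm_command", "data": {
  "rows": [
    [0.043,-0.025,-0.0055,0,0.6],
    [0.043,-0.025,-0.0055,0,0.6],
    [0.043,-0.025,-0.0055,0,0.6],
    [0.043,-0.025,-0.0055,0,0.6],
    [0.043,-0.025,-0.0055,0,0.6]
  ]
}}

```text
time: 1.1
eef_pos: [479.5, -301.0, 300.1]
tcp_rot: [0.984, 0.176, -0.0, -0.0]
force: [0.5, 0.1, 0.4]
opening: 68.2
```

Emit:
{"op": "arm_command", "data": {
  "rows": [
    [0,0,0,-0.09,0.6],
    [0,0,0,-0.09,0.6],
    [0,0,0,-0.09,0.6],
    [0,0,0,-0.09,0.6],
    [0,0,0,-0.09,0.6]
  ]
}}

```text
time: 1.6
eef_pos: [478.7, -302.3, 299.8]
tcp_rot: [0.861, 0.509, -0.0, -0.0]
force: [0.1, -0.2, 0.4]
opening: 68.1
```

Emit:
{"op": "arm_command", "data": {
  "rows": [
    [0,0,0,-0.09,0.6],
    [0,0,0,-0.09,0.6],
    [0,0,0,-0.0893,0.6],
    [0,0,0,0,0.6],
    [0,0,0,0,0.6]
  ]
}}

```text
time: 2.1
eef_pos: [478.7, -302.5, 300.0]
tcp_rot: [0.738, 0.675, -0.0, -0.0]
force: [-0.2, -0.3, -0.5]
opening: 68.0
```

Emit:
{"op": "arm_command", "data": {
  "rows": [
    [0.06,-0.0075,0,0,0.6],
    [0.06,-0.0075,0,0,0.6],
    [0.06,-0.0075,0,0,0.6],
    [0.06,-0.0075,0,0,0.6],
    [0.06,-0.0075,0,0,0.6]
  ]
}}

```text
time: 2.6
eef_pos: [469.2, -58.9, 300.3]
tcp_rot: [0.738, 0.675, -0.0, 0.0]
force: [1.2, 0.0, 0.2]
opening: 68.3
```

Emit:
{"op": "arm_command", "data": {
  "rows": [
    [0.06,-0.0075,0,0,0.6],
    [0.06,-0.0075,0,0,0.6],
    [0.06,-0.0075,0,0,0.6],
    [0,0,0.04,0,0.6],
    [0,0,0,0,0.6]
  ]
}}

```text
time: 3.1
eef_pos: [461.7, 85.2, 265.5]
tcp_rot: [0.736, 0.676, -0.002, -0.001]
force: [0.4, -0.7, -0.5]
opening: 68.0
```

```bash
python3 - <<'E'
from plant import bot
import cv2,json,numpy as np
s=bot.observe()
d=bot.grab_frame("wrist")
cv2.imwrite("pics/w1.png",d["frame"][:,:,::-1])
json.dump({**{k:np.array(d[k]).tolist() for k in d if k!="frame"},"pos":np.array(s["eef_pos"]).tolist(),"rot":np.array(s["tcp_rot"]).tolist()},open("w1.json","w"))
print(s["eef_pos"],s["tcp_rot"],np.round(d["hand_eye"],3),d["intrinsics"],d["dist_coeffs"])
E
```

```text
[461.74238713  85.16842842 265.48517344] [ 0.7364591   0.67647626 -0.00238535 -0.00147604] [[  -0.      -0.966   -0.259   66.333]
 [   1.      -0.      -0.       1.023]
 [   0.      -0.259    0.966 -117.952]
 [   0.       0.       0.       1.   ]] [[281.2687086    0.         320.47273819]
 [  0.         281.2687086  197.19125866]
 [  0.           0.           1.        ]] [-0.04916535  0.          0.          0.          0.        ]
```

View pics/w1.png

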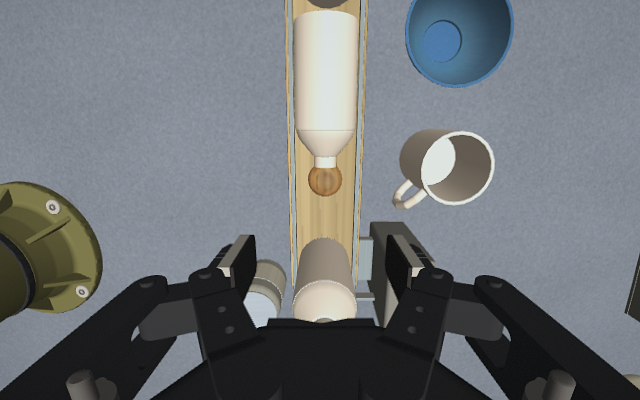

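The wrist view shows the fallen white bottle with its ball at (325,180) and bottle_gate at (325,280). The jaws straddle the lane, and the lips at the ball's row are at about columns 292 and 359. Lookalikes are the red bottle at top (182,219) and the three standing white bottles at top (217,211), (240,212) and (357,221). The chosen one is the lying white bottle, whose ball is at top (318,219).

```bash
cat >> h.py <<'E'
from scipy.spatial.transform import Rotation
def watz(w,uv,z):
    T=np.eye(4);T[:3,:3]=Rotation.from_quat(w["rot"]).as_matrix();T[:3,3]=w["pos"]
    T=T@np.array(w["hand_eye"]);p=cv2.undistortPoints(np.array([[uv]],float),np.array(w["intrinsics"]),np.array(w["dist_coeffs"]))[0,0]
    d=T[:3,:3]@np.array([p[0],p[1],1]);o=T[:3,3];return o+d*(z-o[2])/d[2]
yaw=-.087;O=np.array([465.3,97.5]);X=np.array([np.cos(yaw),np.sin(yaw)]);Y=np.array([-X[1],X[0]])
def st(p): return np.array([X@(p[:2]-O),Y@(p[:2]-O)])
E
python3 - <<'E'
from h import *
np.set_printoptions(precision=1,suppress=True)
w=json.load(open("w1.json"))
print("tool",st(np.array(w["pos"])), Rotation.from_quat(w["rot"]).as_matrix())
for n,uv,z in [("ball",(325,180),77),("ballL",(308,181),77),("ballR",(342,181),77),("bodyL",(294.5,100),77),("bodyR",(357,100),77),("base",(326,13),77)]:
    p=watz(w,uv,z);print(n,p,st(p))
f=cv2.imread("pics/w1.png");cv2.imwrite("pics/w1c.png",cv2.resize(f[0:240,250:400],None,fx=2.5*1.0,fy=2.5,interpolation=cv2.INTER_CUBIC))
cv2.imwrite("pics/w1d.png",cv2.resize(f[130:250,260:390],None,fx=5,fy=5,interpolation=cv2.INTER_CUBIC))
E
```

```text
tool [ -2.5 -12.6] [[ 0.1  1.  -0. ]
 [ 1.  -0.1 -0. ]
 [-0.  -0.  -1. ]]
ball [467.   88.5  77. ] [ 2.5 -8.8]
ballL [448.1  89.   77. ] [-16.4 -10. ]
ballR [485.7  85.8  77. ] [21.4 -9.9]
bodyL [442.3 175.6  77. ] [-29.7  75.8]
bodyR [507.  170.1  77. ] [35.2 76. ]
base [481.6 254.5  77. ] [  2.6 157.8]
```

View pics/w1d.png

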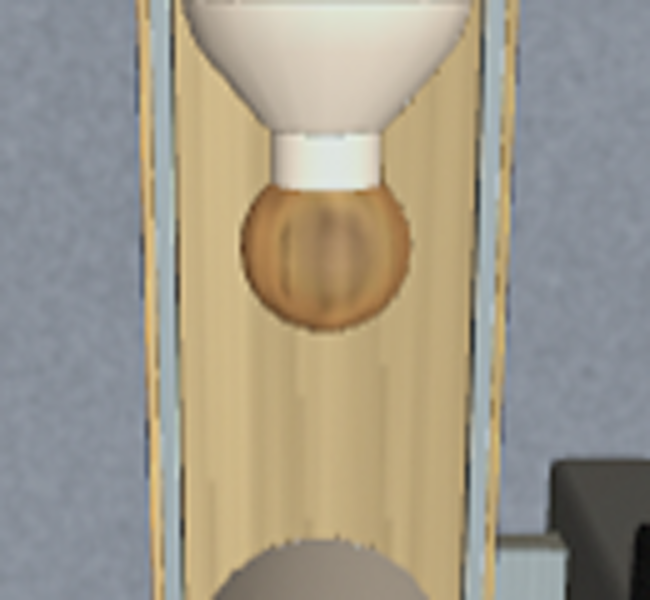

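Emit:
{"op": "arm_command", "data": {
  "rows": [
    [0,0,0,0,0.6],
    [0,0,0,0,0.6]
  ]
}}

```text
time: 3.35
eef_pos: [464.9, 83.0, 269.3]
tcp_rot: [0.738, 0.675, 0.001, 0.0]
force: [0.5, -0.7, 0.4]
opening: 68.4
```

```bash
cat > wp.py <<'E'
import sys
from plant import bot
import cv2,json,numpy as np
n=sys.argv[1]
s=bot.observe()
d=bot.grab_frame("wrist")
cv2.imwrite(f"pics/{n}.png",d["frame"][:,:,::-1])
json.dump({**{k:np.array(d[k]).tolist() for k in d if k!="frame"},"pos":np.array(s["eef_pos"]).tolist(),"rot":np.array(s["tcp_rot"]).tolist()},open(f"{n}.json","w"))
print(s["time"],np.round(s["eef_pos"],1),np.round(s["tcp_rot"],3),s["opening"],np.abs(s["qvel"]).max())
E
python3 wp.py w2; python3 - <<'E'
from h import *
f=cv2.imread("pics/w2.png")
cv2.imwrite("pics/w2d.png",cv2.resize(f[130:250,260:390],None,fx=5,fy=5,interpolation=cv2.INTER_CUBIC))
# ball segmentation by hue in crop
c=f[140:230,290:365];h=cv2.cvtColor(c,cv2.COLOR_BGR2HSV)
m=((h[...,0]<16)&(h[...,1]>95)).astype(np.uint8)
n,l,s,ce=cv2.connectedComponentsWithStats(m)
for i in range(1,n):
    if s[i,4]>200: print(s[i],ce[i]+[290,140])
E
```

```text
3.35 [464.9  83.  269.3] [0.738 0.675 0.001 0.   ] 68.3998029964491 0.006208278608970141
```

View pics/w2d.png

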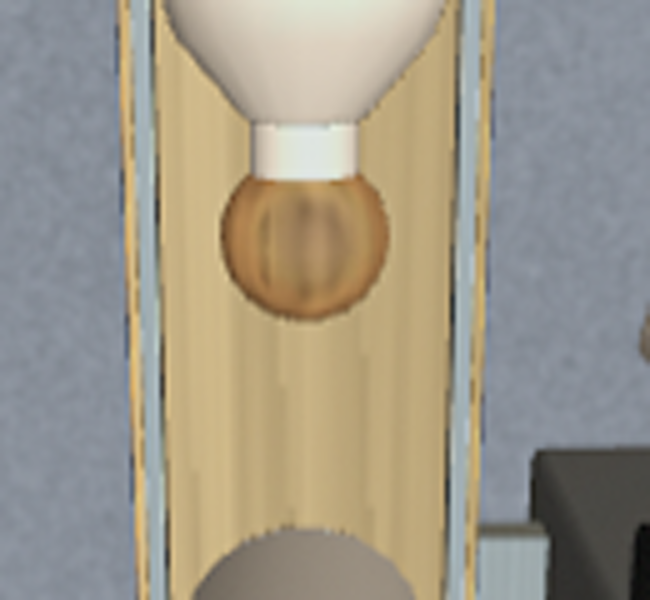

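```bash
python3 - <<'E'
from h import *
np.set_printoptions(precision=1,suppress=True)
w=json.load(open("w2.json"))
print("tool",st(np.array(w["pos"])))
for n,uv,z in [("ball",(320.9,177.4),77),("lane",(321.7,177.4),50),("lipL",(292,177.4),53),("lipR",(351.4,177.4),53)]:
    p=watz(w,uv,z);print(n,p,st(p))
E
```

```text
tool [  0.8 -14.5]
ball [467.1  89.1  77. ] [ 2.5 -8.2]
lane [467.7  83.8  50. ] [  3.6 -13.5]
lipL [432.   87.6  53. ] [-32.3 -12.8]
lipR [503.5  81.1  53. ] [ 39.5 -13. ]
```

Emit:
{"op": "arm_command", "data": {
  "rows": [
    [0.0075,0.002,0.04,0,0.6],
    [0,0,0.05,0,0.6],
    [0,0,0.05,0,0.6],
    [0,0,0.05,0,0.6],
    [0,0,0,0,0.6]
  ]
}}

```text
time: 3.9
eef_pos: [462.7, 88.7, 112.3]
tcp_rot: [0.737, 0.675, -0.003, -0.003]
force: [-0.2, 0.6, -1.0]
opening: 68.1
```

Emit:
{"op": "arm_command", "data": {
  "rows": [
    [0,0,0,0,0.6]
  ]
}}

```text
time: 4.0
eef_pos: [466.7, 89.8, 117.2]
tcp_rot: [0.737, 0.676, 0.0, -0.0]
force: [1.2, -0.1, 1.9]
opening: 68.1
```

```bash
python3 wp.py w3
```

```text
4.0 [466.7  89.8 117.2] [ 0.737  0.676  0.    -0.   ] 68.12065257116004 0.03989865876128766
```

View pics/w3.png

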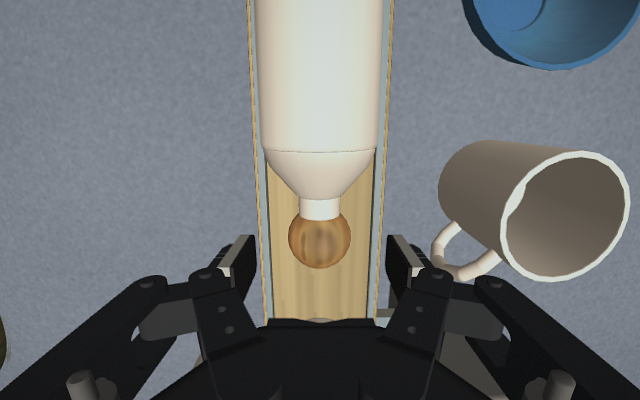

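The ball is at (320,238) and sits centred between the fingertips (columns 255 and 387).

Emit:
{"op": "arm_command", "data": {
  "rows": [
    [0,0,0.021,0,0.6],
    [0,0,0.021,0,0.6],
    [0,0,0,0,0.6],
    [0,0,0,0,0.6]
  ]
}}

```text
time: 4.45
eef_pos: [467.7, 90.2, 84.7]
tcp_rot: [0.737, 0.676, 0.001, 0.001]
force: [-0.5, -0.1, 0.5]
opening: 68.1
```

```bash
python3 wp.py w4; python3 - <<'E'
from h import *
np.set_printoptions(precision=1,suppress=True)
w=json.load(open("w4.json"));print("tool",st(np.array(w["pos"])))
E
```

```text
4.45 [467.7  90.2  84.7] [0.737 0.676 0.001 0.001] 68.1319775924035 0.007868108468569111
tool [ 3.  -7.1]
```

View pics/w4.png

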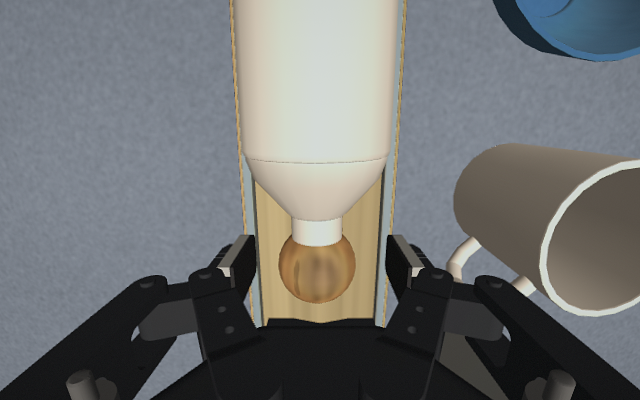

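```bash
python3 - <<'E'
from h import *
np.set_printoptions(precision=1,suppress=True)
w=json.load(open("w4.json"))
for uv in [(317,265),(317,303)]: print(st(watz(w,uv,77)))
E
```

```text
[ 2.3 -9.2]
[  2.2 -31.2]
```

Emit:
{"op": "arm_command", "data": {
  "rows": [
    [-0.0025,-0.0015,0.002,0,0.6],
    [0,0,0,0,-1],
    [0,0,0,0,-1],
    [0,0,0,0,-1],
    [0,0,0,0,-1]
  ],
  "squeeze": 20
}}

```text
time: 5.0
eef_pos: [465.1, 88.0, 81.4]
tcp_rot: [0.737, 0.676, -0.0, 0.0]
force: [-0.1, -1.3, 1.7]
opening: 36.8
```

Emit:
{"op": "arm_command", "data": {
  "rows": [
    [0,0,0,0,-1],
    [0,0,0,0,-1],
    [0,0,0,0,-1]
  ]
}}

```text
time: 5.3
eef_pos: [465.0, 87.9, 81.2]
tcp_rot: [0.737, 0.676, -0.0, 0.0]
force: [0.5, -2.0, 2.9]
opening: 36.8
```

Emit:
{"op": "arm_command", "data": {
  "rows": [
    [0.002,0,-0.014,0,-1],
    [0.002,0,-0.014,0,-1],
    [0.003,0,-0.014,0,-1],
    [0.003,0,-0.014,0,-1],
    [0.004,0,-0.014,0,-1]
  ]
}}

```text
time: 5.8
eef_pos: [465.9, 99.7, 138.3]
tcp_rot: [0.737, 0.676, 0.0, 0.0]
force: [0.2, 0.5, -1.9]
opening: 36.8
```

```bash
python3 wp.py w5
```

```text
5.8 [465.9  99.7 138.3] [0.737 0.676 0.    0.   ] 36.83259115342183 0.22823580328057647
```

View pics/w5.png

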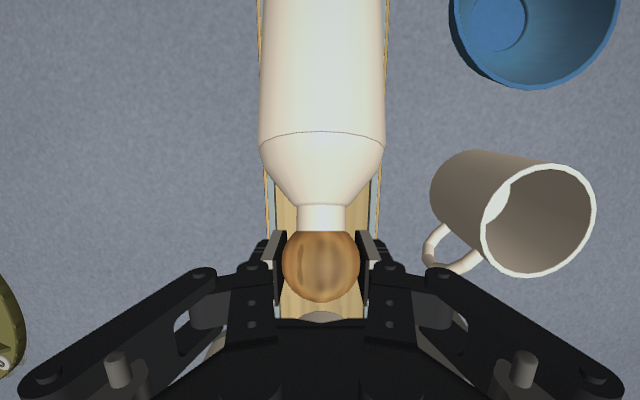

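Emit:
{"op": "arm_command", "data": {
  "rows": [
    [0.004,0,-0.014,0,-1],
    [0.005,0,-0.014,0,-1],
    [0.006,0,-0.014,0,-1],
    [0.006,0,-0.014,0,-1],
    [0.006,0,-0.014,0,-1]
  ]
}}

```text
time: 6.35
eef_pos: [467.7, 121.4, 194.1]
tcp_rot: [0.737, 0.676, 0.0, 0.0]
force: [-0.3, 0.1, -1.9]
opening: 36.8
```

Emit:
{"op": "arm_command", "data": {
  "rows": [
    [0.005,0,-0.012,0,-1],
    [0.005,0,-0.01,0,-1],
    [0.004,0,-0.008,0,-1],
    [0,0,0,0,-1],
    [0,0,0,0,-1]
  ]
}}

```text
time: 6.85
eef_pos: [468.5, 131.8, 216.8]
tcp_rot: [0.737, 0.676, -0.0, -0.0]
force: [0.3, -0.2, -3.1]
opening: 36.6
```

```bash
python3 wp.py w6;python3 - <<'E'
from plant import bot
import cv2
from h import *
print(st(np.array(json.load(open("w6.json"))["pos"])))
f=bot.grab_frame("scene")["frame"][:,:,::-1]
cv2.imwrite("pics/s6.png",cv2.resize(f[100:300,270:440],None,fx=3,fy=3,interpolation=cv2.INTER_CUBIC))
E
```

```text
6.85 [468.5 131.8 216.8] [ 0.737  0.676 -0.    -0.   ] 36.64798721149288 0.00886375144240604
[ 0.16117413 34.49324797]
```

View pics/w6.png

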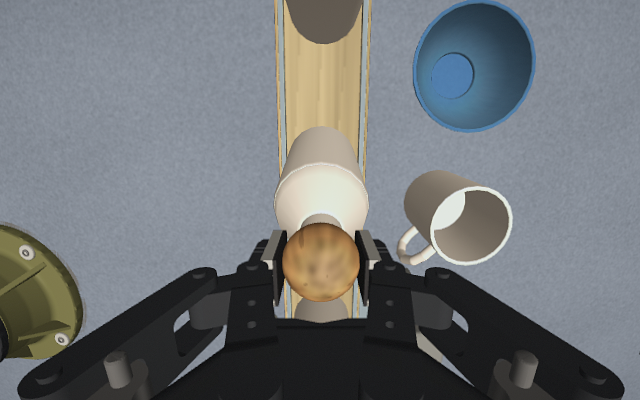

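View pics/s6.png

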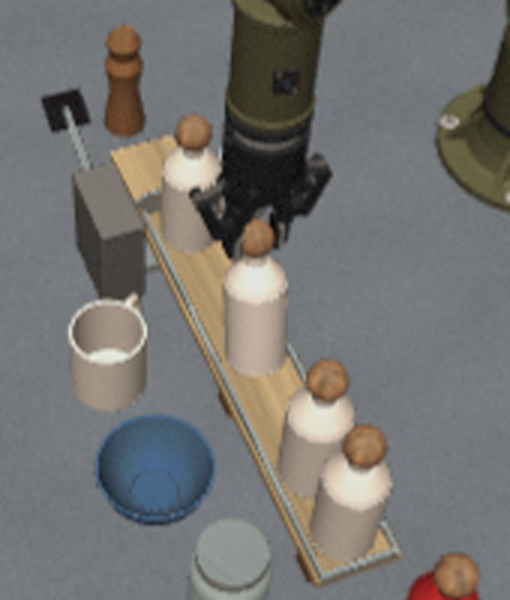

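Emit:
{"op": "arm_command", "data": {
  "rows": [
    [0,0,-0.01,0,-1],
    [0,0,0,0,-1],
    [0,0,0,0,-1],
    [0,0,0,0,-1],
    [0,0,0,0,-1]
  ]
}}

```text
time: 7.45
eef_pos: [468.5, 131.9, 224.9]
tcp_rot: [0.737, 0.676, -0.0, -0.0]
force: [0.3, 0.6, -1.4]
opening: 36.9
```

```bash
python3 wp.py w7;python3 - <<'E'
from plant import bot
import cv2
from h import *
print(st(np.array(json.load(open("w7.json"))["pos"])))
f=bot.grab_frame("scene")["frame"][:,:,::-1]
cv2.imwrite("pics/s7.png",cv2.resize(f[130:280,310:400],None,fx=4,fy=4,interpolation=cv2.INTER_CUBIC))
E
```

```text
7.45 [468.5 131.9 224.9] [ 0.737  0.676 -0.    -0.   ] 36.91860237152727 0.0022973054722777637
[ 0.21866086 34.59887597]
```

View pics/w7.png

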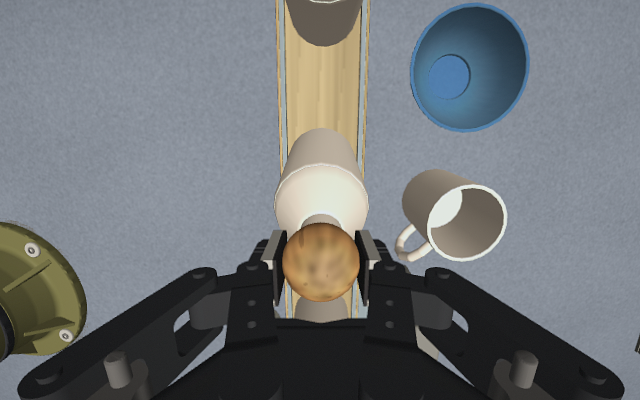

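View pics/s7.png

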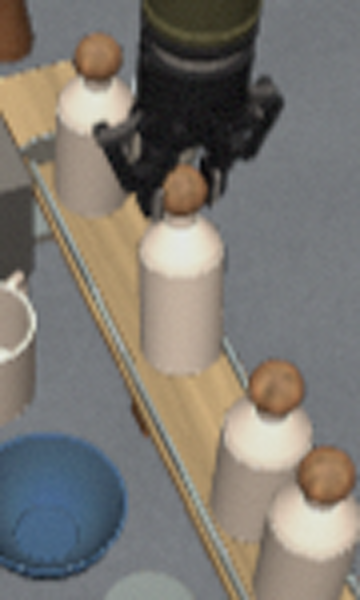

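```bash
cat >> h.py <<'E'
def model(ball,t,hs=(0,105)):
    ax=np.array([*(-np.sin(t)*Y),np.cos(t)]) # base->ball; base toward +y by t
    ax/=np.linalg.norm(ax);X3=np.array([*X,0]);n=np.cross(ax,X3)
    b=ball-158*ax
    return [np.array([b+h*ax+32*(np.cos(a)*X3+np.sin(a)*n) for a in np.linspace(0,2*np.pi,48)]) for h in hs]
def wproj(w,P):
    T=np.eye(4);T[:3,:3]=Rotation.from_quat(w["rot"]).as_matrix();T[:3,3]=w["pos"]
    T=np.linalg.inv(T@np.array(w["hand_eye"]))
    return cv2.projectPoints(np.array(P,float).reshape(-1,1,3),cv2.Rodrigues(T[:3,:3])[0],T[:3,3],np.array(w["intrinsics"]),np.array(w["dist_coeffs"]))[0][:,0]
E
python3 - <<'E'
from h import *
np.set_printoptions(precision=1,suppress=True)
w=json.load(open("w7.json"))
ball=np.array(w["pos"])-[0,0,7]
print("ball wrist",wproj(w,[ball]),"scene",proj("scene",[ball]))
for t in [-.1,0,.1,.2,.3]:
    m=model(ball,t)
    a=[wproj(w,c) for c in m]; s=[proj("scene",c) for c in m]
    print(t,"wrist base toprow",a[0][:,1].min(),"shoulder toprow",a[1][:,1].min(),a[1][:,0].min(),a[1][:,0].max(),"scene base row max rel ball",s[0][:,1].max()-proj("scene",[ball])[0,1], "lowest z",m[0][:,2].min())
E
```

```text
ball wrist [[318.5 261.8]] scene [[353.6 177.3]]
-0.1 wrist base toprow 172.59336969760386 shoulder toprow 184.51252245869196 271.86090449725873 366.31048501255714 scene base row max rel ball 37.19879796302172 lowest z 57.540944141335764
0 wrist base toprow 157.34125926134655 shoulder toprow 177.20545330848208 271.51126397823145 366.5959566253599 scene base row max rel ball 40.72385071828518 lowest z 59.94448756873712
0.1 wrist base toprow 141.85264789464497 shoulder toprow 170.1954137099564 271.02669274562743 367.0073595000794 scene base row max rel ball 43.93907004819633 lowest z 57.540944141335764
0.2 wrist base toprow 126.03677584999264 shoulder toprow 163.53023326425938 270.40391512007375 367.6027810919405 scene base row max rel ball 46.811010384806934 lowest z 56.74009989749905
0.3 wrist base toprow 109.79468948106609 shoulder toprow 157.2678660138542 269.63884822789 368.37843138848586 scene base row max rel ball 49.33146982264796 lowest z 57.54995660818745
```

```bash
python3 - <<'E'
from h import *
np.set_printoptions(precision=1,suppress=True)
f=cv2.imread("pics/w7.png")
cv2.imwrite("pics/w7d.png",cv2.resize(f[40:190,260:385],None,fx=4,fy=4,interpolation=cv2.INTER_CUBIC))
E
```

```text
(no output)
```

View pics/w7d.png

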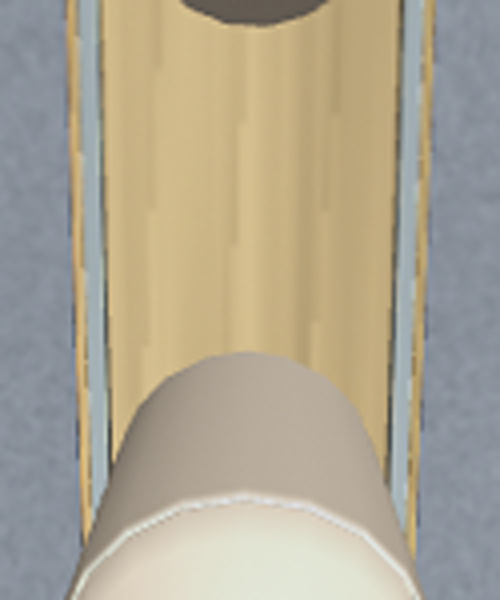

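The hanging bottle is laterally centred in the lane to about 1 mm but tilts about 0.19 rad, base towards +y, held by grip friction. I'll set its lower edge on the deck and pivot it upright by moving towards +y.

Emit:
{"op": "arm_command", "data": {
  "rows": [
    [-0.007,0.0006,0,0,-1],
    [-0.008,0,0,0,-1],
    [-0.008,0,0,0,-1],
    [-0.007,0,0.005,0,-1],
    [-0.005,0,0.004,0,-1]
  ]
}}

```text
time: 8.05
eef_pos: [466.6, 103.1, 217.5]
tcp_rot: [0.737, 0.676, -0.0, 0.0]
force: [-0.3, 0.0, -2.6]
opening: 36.4
```

Emit:
{"op": "arm_command", "data": {
  "rows": [
    [0,0,0.001,0,-1],
    [0,0,0,0,-1],
    [0,0,0,0,-1]
  ]
}}

```text
time: 8.35
eef_pos: [466.7, 104.5, 217.1]
tcp_rot: [0.737, 0.676, 0.0, -0.0]
force: [-0.4, -0.2, -2.8]
opening: 36.6
```

```bash
python3 - <<'E'
from plant import bot
from h import *
s=bot.observe();print(s["eef_pos"],s["force"],s["joint_efforts"])
E
python3 wp.py w8;python3 - <<'E'
from h import *
np.set_printoptions(precision=1,suppress=True)
w=json.load(open("w8.json"))
print(st(np.array(w["pos"])))
ball=np.array(w["pos"])-[0,0,7]
f=cv2.imread("pics/w8.png")
for t in [0,.1,.2,.3]:
    m=model(ball,t)
    a=[wproj(w,c) for c in m]
    print(t,"wrist base toprow",a[0][:,1].min(),"shoulder toprow",a[1][:,1].min(),m[0][:,2].min())
cv2.imwrite("pics/w8d.png",cv2.resize(f[40:190,260:385],None,fx=4,fy=4,interpolation=cv2.INTER_CUBIC))
E
```

```text
[466.69213669 104.49370728 217.12929059] [-0.39696015 -0.20670582 -2.7519509 ] [ 1.77644896e-01 -2.28695905e+01 -5.23607712e-02 -3.13888121e+01
  3.24377033e-03  1.66747964e-05 -3.05912181e-04]
8.35 [466.7 104.5 217.1] [ 0.737  0.676  0.    -0.   ] 36.58513537830756 0.003838251840327684
[0.8 7.1]
0 wrist base toprow 157.41111075022266 shoulder toprow 177.24052005857743 52.12929059053988
0.1 wrist base toprow 141.9237750832894 shoulder toprow 170.22915017036328 49.72574716313853
0.2 wrist base toprow 126.10960518061249 shoulder toprow 163.56241982786923 48.924902919301815
0.3 wrist base toprow 109.86968962701047 shoulder toprow 157.29823562128166 49.734759629990215
```

View pics/w8d.png

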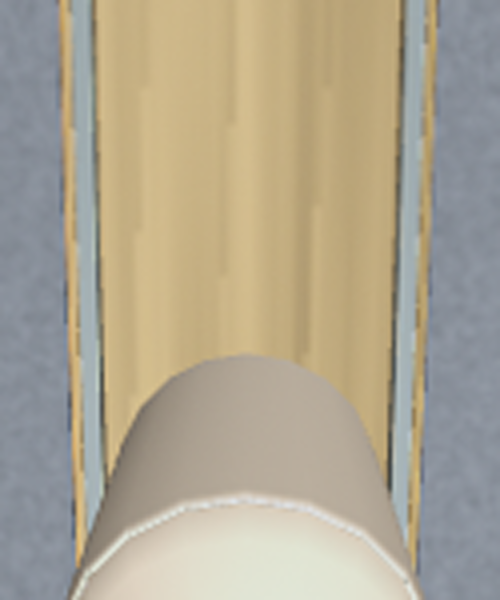

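Emit:
{"op": "arm_command", "data": {
  "rows": [
    [0,0,0.00125,0,-1],
    [0,0,0.00125,0,-1],
    [0,0,0.00125,0,-1],
    [0,0,0,0,-1],
    [0,0,0,0,-1]
  ]
}}

```text
time: 8.9
eef_pos: [466.7, 104.1, 214.0]
tcp_rot: [0.737, 0.676, -0.0, -0.0]
force: [-0.1, 0.7, -3.0]
opening: 36.7
```

Emit:
{"op": "arm_command", "data": {
  "rows": [
    [0,0,0.00125,0,-1],
    [0,0,0,0,-1]
  ]
}}

```text
time: 9.1
eef_pos: [466.7, 104.1, 213.1]
tcp_rot: [0.737, 0.676, 0.0, 0.0]
force: [0.2, -0.4, -2.3]
opening: 36.1
```

Emit:
{"op": "arm_command", "data": {
  "rows": [
    [0,0,0.00125,0,-1],
    [0,0,0,0,-1]
  ]
}}

```text
time: 9.3
eef_pos: [467.1, 104.3, 212.8]
tcp_rot: [0.737, 0.676, 0.0, 0.0]
force: [-0.2, 0.5, 2.9]
opening: 36.5
```

Emit:
{"op": "arm_command", "data": {
  "rows": [
    [0.005,0,0,0,-1],
    [0.005,0,0.0002,0,-1],
    [0.005,0,0.0003,0,-1],
    [0,0,0,0,-1]
  ]
}}

```text
time: 9.7
eef_pos: [468.1, 117.1, 212.0]
tcp_rot: [0.736, 0.677, 0.001, 0.0]
force: [0.4, -0.2, 4.5]
opening: 36.3
```

```bash
python3 wp.py w9;cat > tl.py <<'E'
import sys
from h import *
np.set_printoptions(precision=1,suppress=True)
n=sys.argv[1]
w=json.load(open(n+".json"))
print(st(np.array(w["pos"])))
ball=np.array(w["pos"])-[0,0,7]
f=cv2.imread(f"pics/{n}.png")
for t in [0,.1,.2,.3]:
    m=model(ball,t)
    a=[wproj(w,c) for c in m]
    print(t,"wrist base toprow",a[0][:,1].min(),"shoulder toprow",a[1][:,1].min(),m[0][:,2].min())
cv2.imwrite(f"pics/{n}d.png",cv2.resize(f[40:190,260:385],None,fx=4,fy=4,interpolation=cv2.INTER_CUBIC))
E
python3 tl.py w9
```

```text
9.7 [468.1 117.1 212. ] [0.736 0.677 0.001 0.   ] 36.32694960740001 0.012651288212745663
[ 1.  19.7]
0 wrist base toprow 157.46448027486744 shoulder toprow 177.2666111169512 46.97201519692504
0.1 wrist base toprow 141.97803967110508 shoulder toprow 170.25412617710617 44.56847176952369
0.2 wrist base toprow 126.16508626734974 shoulder toprow 163.58610628729693 43.767627525686976
0.3 wrist base toprow 109.92673860802654 shoulder toprow 157.3204209705278 44.577484236375376
```

View pics/w9d.png

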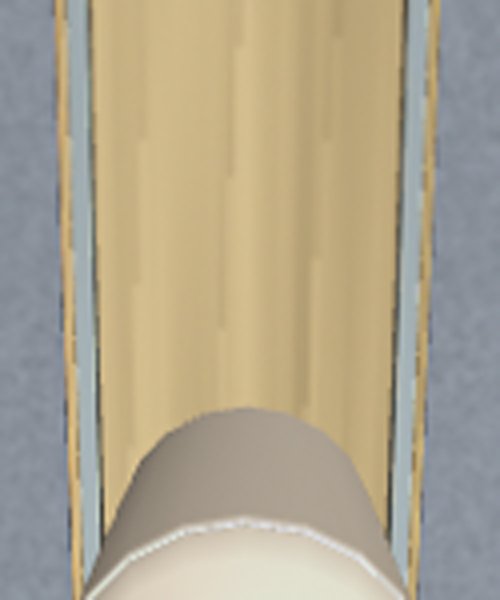

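Tilt is now about 0.10, so the pivot works. Continuing.

Emit:
{"op": "arm_command", "data": {
  "rows": [
    [0.005,0,0.0004,0,-1],
    [0.005,0,0.0006,0,-1],
    [0.005,0,0.0008,0,-1],
    [0.005,0,0.0008,0,-1],
    [0,0,0,0,-1]
  ]
}}

```text
time: 10.25
eef_pos: [469.2, 132.7, 209.6]
tcp_rot: [0.737, 0.676, 0.0, 0.0]
force: [1.2, -0.1, 5.1]
opening: 36.7
```

```bash
python3 wp.py w10;python3 tl.py w10
```

```text
10.25 [469.2 132.7 209.6] [0.737 0.676 0.    0.   ] 36.66258402142901 0.010918824074502627
[ 0.9 35.4]
0 wrist base toprow 157.40494538219573 shoulder toprow 177.23620644776454 44.635771009359985
0.1 wrist base toprow 141.9174399173154 shoulder toprow 170.22484506681684 42.23222758195863
0.2 wrist base toprow 126.10305828317902 shoulder toprow 163.55813137077178 41.43138333812192
0.3 wrist base toprow 109.86288342660549 shoulder toprow 157.29397483428397 42.24124004881032
```

View pics/w10d.png

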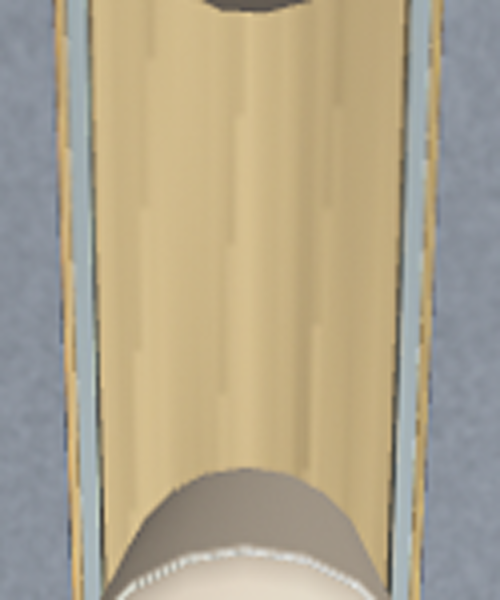

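The model fit puts the tilt at about 0.00, so the bottle is upright at station y≈35, midway between its neighbours. Releasing.

Emit:
{"op": "arm_command", "data": {
  "rows": [
    [0,0,0,0,-0.05],
    [0,0,0,0,0.2],
    [0,0,0,0,0.5],
    [0,0,0,0,0.5],
    [0,0,0,0,0.5]
  ]
}}

```text
time: 10.8
eef_pos: [468.9, 131.8, 209.4]
tcp_rot: [0.737, 0.676, -0.0, -0.0]
force: [-0.1, -1.0, 0.1]
opening: 63.9
```

```bash
python3 wp.py w11;python3 tl.py w11
```

```text
10.8 [468.9 131.8 209.4] [ 0.737  0.676 -0.    -0.   ] 63.869736640354915 0.00229635889134994
[ 0.6 34.5]
0 wrist base toprow 157.327954766015 shoulder toprow 177.1987219691497 44.37937191932673
0.1 wrist base toprow 141.83912068609877 shoulder toprow 170.18894940614018 41.97582849192538
0.2 wrist base toprow 126.02294652339332 shoulder toprow 163.5240777849621 41.17498424808866
0.3 wrist base toprow 109.78047125143007 shoulder toprow 157.26207015713692 41.98484095877706
```

View pics/w11.png

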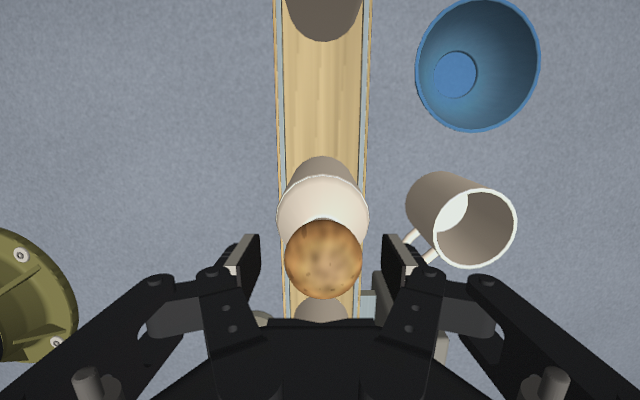

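Emit:
{"op": "arm_command", "data": {
  "rows": [
    [0,0,-0.02,0,0.5],
    [0,0,-0.04,0,0.5],
    [0,0,-0.04,0,0.5],
    [0,0,-0.035,0,0.5],
    [0,0,0,0,0.5]
  ]
}}

```text
time: 11.35
eef_pos: [470.9, 132.7, 321.5]
tcp_rot: [0.737, 0.676, 0.003, 0.002]
force: [0.9, 1.0, -0.8]
opening: 64.0
```

```bash
python3 wp.py w12
```

```text
11.35 [470.9 132.7 321.5] [0.737 0.676 0.003 0.002] 64.01408485889078 0.08045940684473218
```

View pics/w12.png

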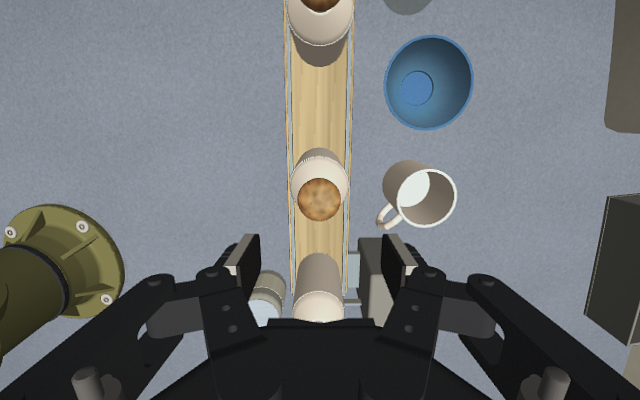

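The bottle stands in the lane, with its ball at (320,199), clear of the fingers. Moving to the paddle with the jaws shut.

Emit:
{"op": "arm_command", "data": {
  "rows": [
    [-0.05,0.016,0,0,0.5],
    [-0.057,0.016,0,0,0],
    [-0.057,0.016,0,0,-1],
    [-0.057,0.016,0,0,-1],
    [-0.057,0.016,0,0,-1]
  ]
}}

```text
time: 11.9
eef_pos: [513.2, -96.9, 316.2]
tcp_rot: [0.737, 0.676, -0.001, -0.001]
force: [0.7, 0.0, 0.2]
opening: 5.8
```

Emit:
{"op": "arm_command", "data": {
  "rows": [
    [-0.057,0.016,0,0,-1],
    [-0.057,0.016,0,0,-1],
    [0,0,0,0,-1],
    [0,0,0,0,-1],
    [0,0,0,0,-1]
  ]
}}

```text
time: 12.4
eef_pos: [531.2, -186.6, 316.7]
tcp_rot: [0.736, 0.677, -0.0, -0.001]
force: [0.2, 0.0, -0.2]
opening: 0.0
```

```bash
python3 wp.py w13; python3 -c "
from h import *
print(st(np.array(json.load(open('w13.json'))['pos'])))"
```

```text
12.4 [ 531.2 -186.6  316.7] [ 0.736  0.677 -0.    -0.001] 0.03586786227422516 0.014814459792960318
[  90.36599746 -277.32932086]
```

View pics/w13.png

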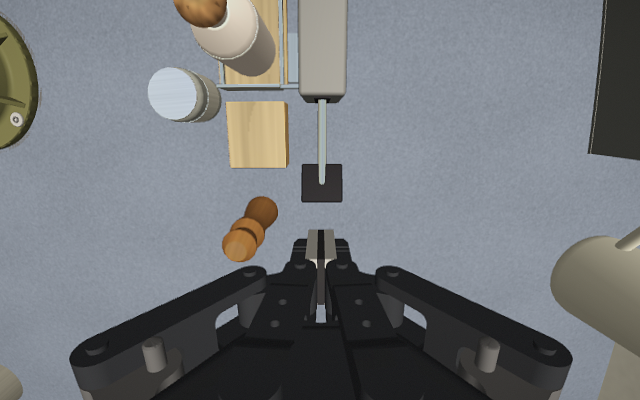

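```bash
python3 - <<'E'
from h import *
np.set_printoptions(precision=1,suppress=True)
w=json.load(open("w13.json"))
for n,uv,z in [("paddle",(322,183),126),("pTL",(302,164),134),("pBR",(342,202),118),("milltop",(240,247),148),("rodbase",(321,100),90)]: 
    p=watz(w,uv,z);print(n,p,st(p))
E
```

```text
paddle [ 533.6 -186.5  126. ] [  92.7 -276.9]
pTL [ 514.1 -162.2  134. ] [  71.2 -254.4]
pBR [ 555.  -212.8  118. ] [ 116.3 -301.3]
milltop [ 436.8 -246.6  148. ] [   1.5 -345.2]
rodbase [540.2 -95.3  90. ] [  91.4 -185.5]
```

Emit:
{"op": "arm_command", "data": {
  "rows": [
    [-0.004,0.0025,0.03,0,-1],
    [0,0,0.05,0,-1],
    [0,0,0.05,0,-1],
    [0,0,0.04,0,-1],
    [0,0,0.015,0,-1]
  ]
}}

```text
time: 12.95
eef_pos: [531.1, -189.4, 166.4]
tcp_rot: [0.736, 0.677, -0.001, -0.002]
force: [-0.1, -0.3, 1.1]
opening: -0.2
```

Emit:
{"op": "arm_command", "data": {
  "rows": [
    [0,0,0,0,-1],
    [0,0,0,0,-1],
    [0,0,0,0,-1]
  ]
}}

```text
time: 13.25
eef_pos: [534.5, -191.6, 171.9]
tcp_rot: [0.737, 0.676, 0.001, 0.002]
force: [-0.6, 0.7, 0.1]
opening: -0.1
```

```bash
python3 wp.py w14; python3 -c "
from h import *
print(st(np.array(json.load(open('w14.json'))['pos'])))"
```

```text
13.25 [ 534.5 -191.6  171.9] [0.737 0.676 0.001 0.002] -0.1462060264404405 0.004289141524906547
[  94.09566662 -282.02685374]
```

View pics/w14.png

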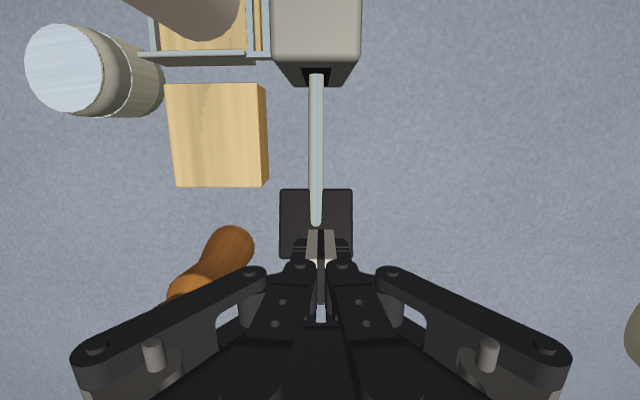

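Emit:
{"op": "arm_command", "data": {
  "rows": [
    [0,-0.003,0.006,0,-1],
    [0,0,0.006,0,-1],
    [0,0,0.005,0,-1],
    [0,0,0.004,0,-1],
    [0,0,0.004,0,-1]
  ]
}}

```text
time: 13.8
eef_pos: [530.9, -192.1, 149.9]
tcp_rot: [0.737, 0.676, -0.0, 0.001]
force: [-1.6, -0.9, 4.4]
opening: 0.4
```

Emit:
{"op": "arm_command", "data": {
  "rows": [
    [0,0,0.004,0,-1],
    [0,0,0.004,0,-1],
    [0,0,0.004,0,-1],
    [0,0,0.004,0,-1],
    [0,0,0.004,0,-1]
  ]
}}

```text
time: 14.3
eef_pos: [531.4, -192.6, 134.4]
tcp_rot: [0.737, 0.676, -0.0, 0.001]
force: [-0.2, -2.7, 5.2]
opening: 0.1
```

Emit:
{"op": "arm_command", "data": {
  "rows": [
    [0,0,0.004,0,-1],
    [0,0,0.004,0,-1],
    [0,0,0.004,0,-1],
    [0,0,0.004,0,-1],
    [0,0,0,0,-1]
  ]
}}

```text
time: 14.8
eef_pos: [531.4, -193.2, 121.8]
tcp_rot: [0.737, 0.676, -0.0, 0.002]
force: [-0.5, -3.0, 6.6]
opening: 0.0
```

```bash
python3 wp.py w15; python3 -c "
from h import *
print(st(np.array(json.load(open('w15.json'))['pos'])))"
```

```text
14.8 [ 531.4 -193.2  121.8] [ 0.737  0.676 -0.     0.002] 0.007788242922192206 0.004170969460442911
[  91.0911678  -283.84634577]
```

View pics/w15.png

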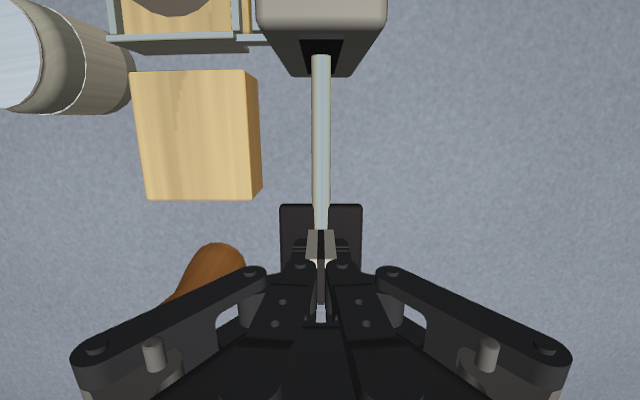

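Emit:
{"op": "arm_command", "data": {
  "rows": [
    [0,0,0.004,0,-1],
    [0,0,0.004,0,-1],
    [0,0,0.004,0,-1],
    [0,0,0.004,0,-1],
    [0,0,0.004,0,-1]
  ]
}}

```text
time: 15.35
eef_pos: [531.3, -193.6, 105.7]
tcp_rot: [0.737, 0.676, -0.0, 0.002]
force: [-0.8, -4.6, 6.4]
opening: 0.1
```

Emit:
{"op": "arm_command", "data": {
  "rows": [
    [0,0,0.003,0,-1],
    [0,0,0.003,0,-1],
    [0,0,0.003,0,-1],
    [0,0,0.003,0,-1],
    [0,0,0,0,-1]
  ]
}}

```text
time: 15.85
eef_pos: [531.4, -192.9, 96.0]
tcp_rot: [0.737, 0.676, -0.0, 0.002]
force: [-0.9, -3.8, 6.0]
opening: -0.0
```

Emit:
{"op": "arm_command", "data": {
  "rows": [
    [0,0,0.0015,0,-1],
    [0,0,0,0,-1]
  ]
}}

```text
time: 16.05
eef_pos: [531.4, -192.9, 94.9]
tcp_rot: [0.737, 0.676, -0.0, 0.001]
force: [-1.0, -4.1, 6.8]
opening: 0.4
```

Emit:
{"op": "arm_command", "data": {
  "rows": [
    [0,0,0.0015,0,-1],
    [0,0,0,0,-1]
  ]
}}

```text
time: 16.25
eef_pos: [531.4, -192.7, 93.6]
tcp_rot: [0.737, 0.676, -0.0, 0.001]
force: [-0.3, -3.2, 6.7]
opening: 0.2
```

Emit:
{"op": "arm_command", "data": {
  "rows": [
    [0,0,0.0015,0,-1],
    [0,0,0,0,-1]
  ]
}}

```text
time: 16.45
eef_pos: [531.4, -192.5, 92.4]
tcp_rot: [0.737, 0.676, 0.0, 0.001]
force: [-1.3, -2.2, 6.6]
opening: -0.4
```

Emit:
{"op": "arm_command", "data": {
  "rows": [
    [0,0,0.0015,0,-1],
    [0,0,0,0,-1]
  ]
}}

```text
time: 16.65
eef_pos: [531.5, -192.4, 91.3]
tcp_rot: [0.737, 0.676, 0.0, 0.001]
force: [-0.3, -3.2, 8.0]
opening: -0.2
```

Emit:
{"op": "arm_command", "data": {
  "rows": [
    [0,0,0.0015,0,-1],
    [0,0,0,0,-1]
  ]
}}

```text
time: 16.85
eef_pos: [531.5, -192.2, 90.1]
tcp_rot: [0.737, 0.676, 0.0, 0.001]
force: [-0.2, -2.9, 7.7]
opening: -0.3
```

```bash
python3 wp.py w16; python3 -c "
from h import *
print(st(np.array(json.load(open('w16.json'))['pos'])))
f=cv2.imread('pics/w16.png');cv2.imwrite('pics/w16d.png',cv2.resize(f[0:290,100:400],None,fx=2,fy=2))
from plant import bot
f=bot.grab_frame('scene')['frame'][:,:,::-1];cv2.imwrite('pics/s16.png',cv2.resize(f[90:300,260:420],None,fx=2.8,fy=2.8,interpolation=cv2.INTER_CUBIC))
"
```

```text
16.85 [ 531.5 -192.2   90.1] [0.737 0.676 0.    0.001] -0.28392895804572715 0.0026260487335756635
[  91.12502679 -282.87427225]
```

View pics/w16d.png

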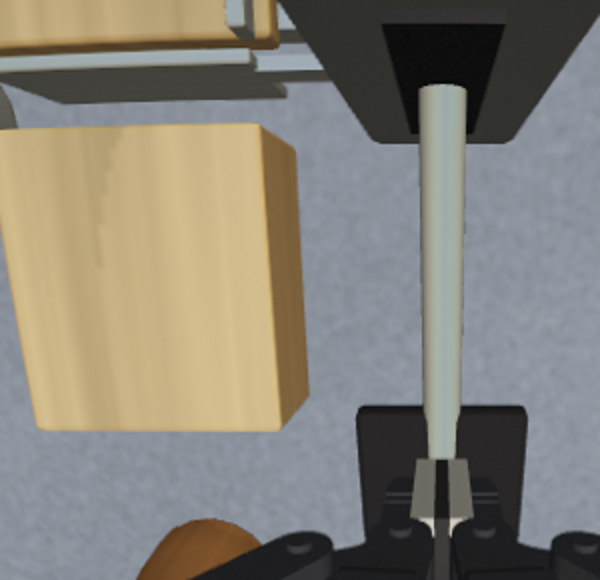

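View pics/s16.png

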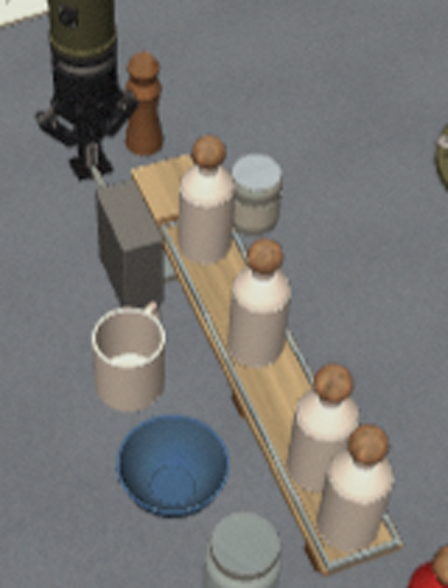

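```bash
python3 - <<'E'
from h import *
np.set_printoptions(precision=1,suppress=True)
for n in ["w15","w16"]:
  w=json.load(open(n+".json"))
  for L in [0.2,.25,.3,.45,.5,.52,.55,.58]:
    a=.35-L
    P=[]
    for xs in (90-23+1.5,90+23+1.5):
        y=-165-98*np.cos(a)+0.3;z=85+98*np.sin(a)
        P.append([*(O+xs*X+y*Y),z])
    q=wproj(w,P);print(n,L,q.ravel(),"width",q[1,0]-q[0,0],"paddle z",85+120*np.sin(a))
E
```

```text
w15 0.2 [275.2 209.3 363.3 209.2] width 88.08230975441955 paddle z 102.9325758968319
w15 0.25 [276.7 207.7 361.9 207.6] width 85.27075428191966 paddle z 96.98000999761938
w15 0.3 [278.  205.7 360.6 205.6] width 82.65420573488467 paddle z 90.99750031248139
w15 0.45 [281.4 198.1 357.3 198. ] width 75.84422841784755 paddle z 73.01999000238062
w15 0.5 [282.4 195.1 356.3 195. ] width 73.88258224699103 paddle z 67.0674241031681
w15 0.52 [282.8 193.8 356.  193.7] width 73.13691452791795 paddle z 64.69811811196047
w15 0.55 [283.4 191.9 355.4 191.8] width 72.05837160010793 paddle z 61.15968030459265
w15 0.58 [283.9 189.8 354.9 189.8] width 71.0261336559048 paddle z 57.64269717577739
w16 0.2 [263.6 234.6 374.5 234.5] width 110.87320208060754 paddle z 102.9325758968319
w16 0.25 [265.9 231.5 372.3 231.5] width 106.46527283274241 paddle z 96.98000999761938
w16 0.3 [267.9 228.2 370.3 228.1] width 102.42708598713074 paddle z 90.99750031248139
w16 0.45 [273.1 216.7 365.3 216.7] width 92.19559114316269 paddle z 73.01999000238062
w16 0.5 [274.6 212.5 363.9 212.5] width 89.32042491709706 paddle z 67.0674241031681
w16 0.52 [275.1 210.8 363.4 210.8] width 88.23571534112887 paddle z 64.69811811196047
w16 0.55 [275.9 208.2 362.6 208.1] width 86.67468488374254 paddle z 61.15968030459265
w16 0.58 [276.7 205.5 361.9 205.4] width 85.18935267873047 paddle z 57.64269717577739
```

```bash
python3 - <<'E'
from h import *
a=cv2.imread('pics/w15.png')[190:250,265:375];b=cv2.imread('pics/w16.png')[190:250,265:375]
f=np.vstack([a,b]);cv2.imwrite('pics/cmp.png',cv2.resize(cv2.convertScaleAbs(f,alpha=1.6),None,fx=5,fy=5,interpolation=cv2.INTER_CUBIC))
a=cv2.imread('pics/w15.png')[0:70,100:270];b=cv2.imread('pics/w16.png')[0:70,100:270]
f=np.vstack([a,b]);cv2.imwrite('pics/cmpg.png',cv2.resize(f,None,fx=4,fy=4,interpolation=cv2.INTER_CUBIC))
E
```

```text
(no output)
```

View pics/cmp.png

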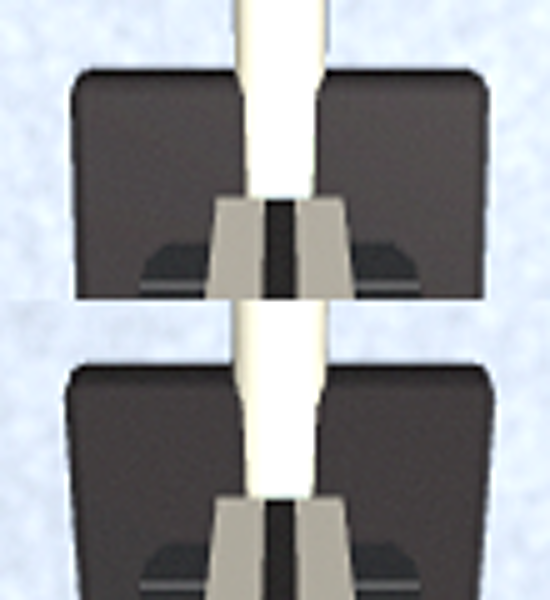

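View pics/cmpg.png

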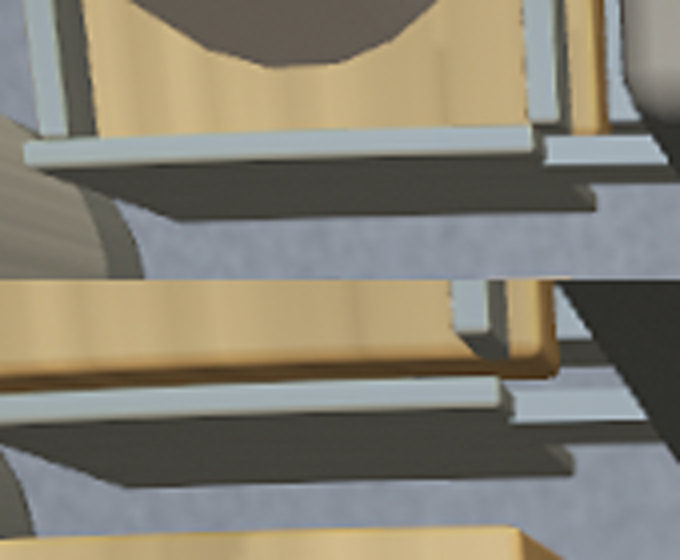

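```bash
python3 - <<'E'
from h import *
from scipy.optimize import least_squares
np.set_printoptions(precision=3,suppress=True)
w=[json.load(open(n+".json")) for n in ("w15","w16")]
obs=np.array([[[232.5,31.2],[224.2,24]],[[233,37.5],[225,31.2]]])
def f(p,full=False):
    x,y,t,z1,z2=p;r=[]
    for k,yy in enumerate((y,y-t)):
        for i,z in enumerate((z1,z2)):
            r.append(wproj(w[i],[[*(O+x*X+yy*Y),z]])[0]-obs[k,i])
    return np.ravel(r)
s=least_squares(f,[45,-165,6,60,45]);print(s.x,s.cost,s.fun)
for z2 in (40,42,44,46,48):
    s=least_squares(lambda q:f([*q,z2]),[45,-165,6,60]);print(z2,s.x,s.cost)
# deck end corner right edge
print(st(watz(w[1],(100+552/4,(375-280)/4),45)))
print(st(watz(w[0],(100+605/4,135/4),45)))
E
```

```text
[  14.64  -138.794    5.311  -33.754  -42.516] 0.048612642550159534 [ 0.068 -0.08   0.183  0.058 -0.062  0.08  -0.189 -0.058]
40 [  40.02  -164.407    3.566   55.787] 0.10952003185954239
42 [  40.635 -165.028    3.524   57.957] 0.11405025711034622
44 [  41.25  -165.649    3.481   60.127] 0.11885892701956857
46 [  41.866 -166.27     3.439   62.297] 0.12396259346988066
48 [  42.481 -166.89     3.397   64.467] 0.12937894882635018
[  48.863 -165.886]
[  48.66  -163.104]
```

Paddle edge, contact height and gate height all put the lever at about 0.53–0.57, past the third click. There is no hard-stop rise in force (≈8 N). I'll add a slight margin and then check that it holds.

Emit:
{"op": "arm_command", "data": {
  "rows": [
    [0,0,0.001,0,-1],
    [0,0,0,0,-1],
    [0,0,0,0,-1],
    [0,0,0,0,-1],
    [0,0,0,0,-1]
  ]
}}

```text
time: 17.45
eef_pos: [531.5, -192.1, 89.4]
tcp_rot: [0.737, 0.676, 0.0, 0.001]
force: [-0.8, -2.6, 7.2]
opening: -0.1
```

Emit:
{"op": "arm_command", "data": {
  "rows": [
    [0,0,0,0,-1],
    [0,0,0,0,-1],
    [0,0,0,0,-1],
    [0,0,0,0,-1],
    [0,0,0,0,-1]
  ]
}}

```text
time: 17.95
eef_pos: [531.5, -192.2, 89.4]
tcp_rot: [0.737, 0.676, 0.0, 0.001]
force: [-0.6, -2.0, 7.6]
opening: 0.3
```

```bash
python3 wp.py w17; python3 -c "
from h import *
from plant import bot
f=cv2.imread('pics/w17.png');a=f[0:70,100:270];b=f[190:250,265:375]
cv2.imwrite('pics/w17d.png',np.vstack([cv2.resize(a,(680,280)),cv2.resize(cv2.convertScaleAbs(b,alpha=1.6),(550,300))[:, :] if 0 else cv2.copyMakeBorder(cv2.resize(cv2.convertScaleAbs(b,alpha=1.6),(550,300)),0,0,0,130,0)]))
f=bot.grab_frame('top')['frame'][:,:,::-1];cv2.imwrite('pics/t17.png',cv2.resize(f[140:270,165:450],None,fx=2.8,fy=2.8,interpolation=cv2.INTER_CUBIC))
s=bot.observe();print(s['force'],s['eef_pos'],s['time'])
"
```

```text
17.95 [ 531.5 -192.2   89.4] [0.737 0.676 0.    0.001] 0.2694040262522552 0.001289791380454678
[-1.05342218 -2.28044446  8.16019321] [ 531.53270246 -192.1285718    89.43406915] 18.05
```

View pics/w17d.png

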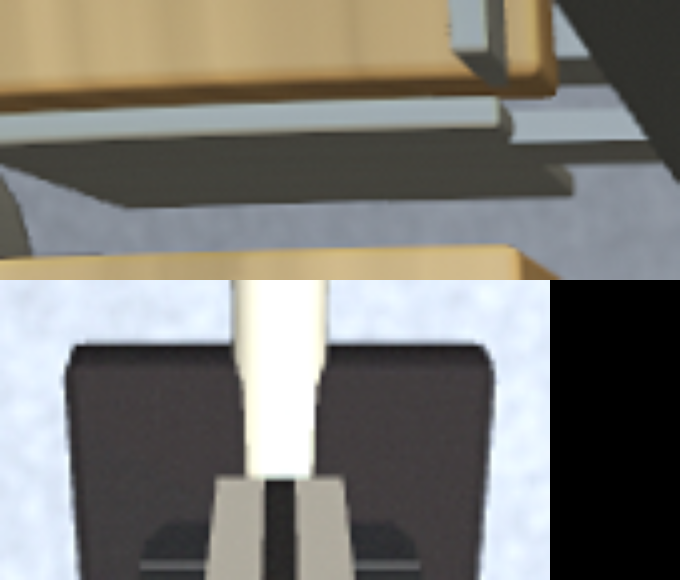

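View pics/t17.png

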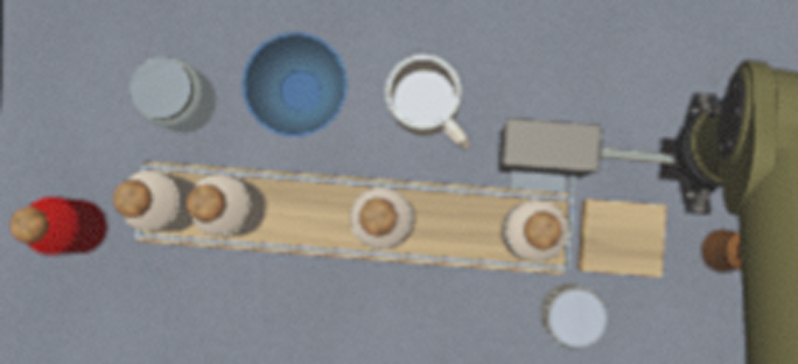

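Emit:
{"op": "arm_command", "data": {
  "rows": [
    [0,0,0.001,0,-1],
    [0,0,0,0,-1],
    [0,0,0,0,-1]
  ]
}}

```text
time: 18.35
eef_pos: [531.6, -192.0, 88.6]
tcp_rot: [0.737, 0.676, 0.0, 0.001]
force: [-0.5, -2.1, 7.1]
opening: 0.1
```

```bash
python3 -c "
from plant import bot
s=bot.observe();print(s['force'],s['eef_pos'],s['time'])"
```

```text
[-0.45558954 -2.14253477  7.0659648 ] [ 531.55525359 -192.01672692   88.62554099] 18.35
```

Emit:
{"op": "arm_command", "data": {
  "rows": [
    [0,0,0,0,-1],
    [0,0,0,0,-1],
    [0,0,0,0,-1],
    [0,0,0,0,-1],
    [0,0,0,0,-1]
  ]
}}

```text
time: 18.85
eef_pos: [531.5, -192.0, 88.6]
tcp_rot: [0.737, 0.676, 0.0, 0.001]
force: [-0.8, -1.8, 7.8]
opening: 0.1
```

```bash
python3 -c "
from plant import bot
print(bot.hand_in())"
```

```text
the job is handed in; nothing more can be done
None
```

The job is done and was handed in at about 19 s. The fallen bottle stands again in the lane, and the arm is still holding the gate lever down.

- **Bottle:** I gripped the fallen bottle lightly by its ball and lifted it. It did not swing fully upright: grip friction held it at about 0.19 rad of tilt. I set its lower edge on the deck and pivoted it upright; the last fit before letting go showed about 0 rad. I let go at station y ≈ 35 mm, about midway between its neighbours. The last top view shows all four bottles standing in line.
- **Lever:** I pressed the paddle slowly with shut jaws to tool height 88.6 mm. At the end the pose was steady and the upward force was 7–8 N, with no jump that would mean the hard stop.
- **How sure the lever angle is:** My estimates disagree slightly. Contact height gives about 0.54 rad; the paddle edge and gate height in the wrist view give about 0.54–0.57. All are past the third click at 0.52, and the gate looked level with the deck or just below it. I never saw the click itself as a force peak, because the force was only read between moves.
- **Other things:** The bystanders looked unmoved. In the last top view the mill was partly hidden by the arm, but a wrist view shortly before showed it in place.

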